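# Sort mixed binder clips by size into the locking clip rack

## Robot

A 6-joint arm with a two-finger parallel gripper is mounted at the origin on a cart in front of the work surface, level with it; the furniture and walls round the work are solid. World frame = base frame: x ahead of the robot, y to its left, z up, the work surface at z = 0. Lengths are in mm, angles in degrees, forces in N, time in s.
With the tool pointing down it reaches from about 300 to 750 mm from the base axis. Payload 8.5 kg.
Tool frame: the origin (TCP) lies at the very end of the fingers, on their centre line; the grasp point (between the pads) lies env.grasp_offset behind it (env.grasp_offset is the distance from the TCP to the grasp point, in mm); z points along the fingers, y is the line along which they close (so a half turn about z gives the same grasp; the last joint's range is limited). The gripper opens to 85 mm and grips with 20 to 120 N. Pads are 22 mm wide; open, the fingers measure 114 mm over their backs; the gripper's body (76 mm by 85 mm) begins 54 mm behind the grasp point. The pads swing forward as they close: fully open they stand 13 mm farther back than shut.
Start: joints at [-81.606, 21.807, 74.336, -0, 83.858, -12.336], TCP at [194.67, -514.377, 231.322] pointing down, gripper open.
Joint ranges: [-178.18, 178.18], [-50.72, 133.34], [12.68, 142.11], [-81.47, 261.47], [9.98, 163.14], [-165.26, 165.26]. Speed limits (degrees/s): [136.94, 136.94, 180, 180, 180, 180].

## Interface

Orientations are given as a 3x3 rotation matrix whose columns are the frame's x, y, z axes.
In Python, from bench import env gives the robot as it stands.
- The arm moves only by the tool servo_tool, never from a script. Its argument "commands" is text: rows parted by semicolons, each of 7 numbers parted by spaces: the shift along the tool's x, y, z in cm, then the turn, a rotation vector about the tool's x, y, z in degrees, then the finger opening in cm, from 0 to 8.54. In form: x y z ax ay az jaw; .... A call has 1 to 20 rows; each row is the pose to reach, as a shift and turn from the pose commanded when the call began, along the tool's axes at that moment; what a row does not reach only later rows make up. A row lasts 1/8 s, in which the tool goes at most 62.5 mm and 10.7 degrees, less where a joint would pass 70% of its speed; a pose out of reach is approached as far as the arm can. A call with a gripper value outside its range is refused whole. The fingers move at their own pace and stop on an object; "squeeze" is the grip in N (left out, the last holds). Time passes only in rows, so rows that repeat a pose let the fingers close. It gives the time, the measured TCP pose, the force, the opening and the grip force at its end, in the units of the state.
- env.get_obs(): the state, without advancing time (a new reading comes with each control period).
- env.grab_frame(name): name is "scene" or "top" or "wrist"; returns (picture, depth): 480x640x3 uint8, blue, green, red; 480x640 float32, mm along the optical axis (not along the pixel's ray), 0 where there is no reading.
- env.camera_info(name): a dict with "fovy" (degrees; the focal length in pixels is half the picture's height over the tangent of half this angle, whatever the lens; pixels are square), "cx", "cy" (the principal point, pixels), "dist_coeffs" ([k1, k2, p1, p2, k3] as OpenCV has them; the pictures are not rectified), "pose" (4x4, takes a point from camera to world coordinates); the wrist camera has in their place "tool_from_camera" (4x4, takes a point from camera to tool coordinates, whose origin is the TCP and whose axes are the flange's). Camera axes: x right, y up, looking along -z (the intrinsics and any distortion apply to the point x, -y, -z); pixel columns grow to the right and rows downward; lengths in mm; the calibration is good to about 2 mm. A picture is of the moment at which its call begins: read the wrist's pose just before it. camera_info takes no time and is no camera call.
- env.close_job(): hands the job in; it is judged then, once.
The state is a dict: "clock": time; "joint_pos": joint angles; "qd": joint speeds; "joint_efforts": joint torques, N m; "tcp_pos": TCP position; "orientation": TCP orientation; "contact_force": force on the tool from outside, world axes, zero at the start; "moment": the same for the moment, N m; "opening": opening from 0.0 (shut) to 1.0 (fully open); "finger_force": force on a finger pad.
Only numpy, scipy, OpenCV 4.12 (cv2) and the standard library are available. Lean on these libraries where they do the work, as an engineer would, in place of code of your own. Each camera call takes 0.05 s, during which the arm holds its last target. There are 200 camera calls.

## Task

Flick the red-knobbed lever of the clip rack up and over towards the rack's front to release the rows. Sort the four binder clips scattered on the worktop to the left of the rack by size (not the one at the back wall): the two larger ones into the wide row, the two smaller ones into the narrow row, each standing upright on its spine, one behind the other with its width across the row. Then push the lever back and fully down so that both rows are locked, and leave the eraser, staple carton and highlighter where they are.

Things in the scene. Friction and masses are not known exactly. Their poses are not given: they have to be found in the camera images.
- clip_rack: grey rack fixed to the worktop, base 77 x 165 mm; x to its back, y left, z up. Two channels run along x, 80 mm apart, floor 16 mm over the worktop: wide row (49 mm between walls) left, narrow row (39 mm) right. Walls only 4 mm high, 3 thick; open above; each ends at the back in a black stop post, 22 wide, 14 high. Floors reach forward to x = -37 mm. Origin mid-base, on the worktop
- row_wide (a point): on the wide row's floor, mid-width, at the foot of its back stop's front face; at (10, 45, 16) mm in the rack's frame and with its axes, so the row runs to -x. Locked, the larger clips' centres stand about x = -10 and -29 mm; before locking a centre may be as far forward as x = -38 mm
- row_narrow (a point): the same point of the narrow row, at (2, -35, 16) mm in the rack's frame. Locked, the smaller clips' centres stand about x = -7.5 and -22.5 mm; before locking a centre may be as far forward as x = -31 mm
- lock_lever (a joint): lock lever: 0 locked (back and down), 1.1 rad released (up and over to the front); starts 0 to 0.15. Hinge along rack y, friction 0.1 N m holds it where left (1.5 N at the knob), hard stops at both ends. It carries a low presser bar (19 mm wide) in front of each row; locking swings the bars back 15 mm, pushing the clips to the stops and taking up 9 mm of play in a row
- lever_knob (a point): centre of the red ball knob (18 mm across) at the end of the lever's 7 mm rod, 70 mm from the hinge axis, 73 mm right of the narrow row's middle; moves with the lever. Locked it leans 0.75 rad from upright to the back, released 0.35 rad to the front
- lever_hinge (a point): point on the lever's hinge axis beside the rack, in the plane in which the knob swings; fixed to the rack at (-31, -108, 5.5) mm in its frame, axes as the rack's
- clip_1: loose black binder clip (wire handles not solid) standing on its spine; origin mid-underside, z up, y along its width. Two of the four are larger (41 wide, 19 thick, solid body 18 high, handles to 54 mm), two smaller (32, 15, 14, 42); which is which is not marked: see it, or feel it as the opening when gripped across the flat ends of its width. Body tapers to 4 mm thick at the top. 14 g
- clip_2: loose black binder clip (wire handles not solid) standing on its spine; origin mid-underside, z up, y along its width. Two of the four are larger (41 wide, 19 thick, solid body 18 high, handles to 54 mm), two smaller (32, 15, 14, 42); which is which is not marked: see it, or feel it as the opening when gripped across the flat ends of its width. Body tapers to 4 mm thick at the top. 14 g
- clip_3: loose black binder clip (wire handles not solid) standing on its spine; origin mid-underside, z up, y along its width. Two of the four are larger (41 wide, 19 thick, solid body 18 high, handles to 54 mm), two smaller (32, 15, 14, 42); which is which is not marked: see it, or feel it as the opening when gripped across the flat ends of its width. Body tapers to 4 mm thick at the top. 14 g
- clip_4: loose black binder clip (wire handles not solid) standing on its spine; origin mid-underside, z up, y along its width. Two of the four are larger (41 wide, 19 thick, solid body 18 high, handles to 54 mm), two smaller (32, 15, 14, 42); which is which is not marked: see it, or feel it as the opening when gripped across the flat ends of its width. Body tapers to 4 mm thick at the top. 14 g
- eraser: bystander: eraser in a dark card sleeve, 22 x 56 x 13 mm, loose; origin at the centre of its underside, y along its length
- staple_box: bystander: small dark carton, 40 x 62 x 22 mm, loose; origin at the centre of its underside
- highlighter: bystander: yellow highlighter pen lying, 126 x 20 x 23 mm, loose; origin at the centre of its underside, x along its length

How it is judged:
By the outcome, as a careful person would: the job done as asked, in the order asked, and still so for the second after the job is handed in, with the robot touching nothing.
It also fails if it takes over 72 s, if anything falls off the work surface, if the arm or the gripper's body presses on something with over 40 N, if the wrist force passes 120 N, or if a joint passes its speed limit or range.

## Working session

There is one attempt and no reset: what is moved stays moved. The work goes in short steps, Python scripts to look and compute and a tool call to move; the robot and the scene stay as the last step left them, time stands still between calls to the robot, and variables do not carry over. Pictures are saved under pics/ and viewed, at most 10 in all, crops included, and the job is handed in when it is done.

Besides the shell and the picture viewer there is one more tool, called by a JSON object that holds its "method" and its "body". servo_tool: Moves the arm, as the interface text tells. Its arguments: {"type":"object","properties":{"commands":{"type":"string"},"squeeze":{"type":"number"}},"required":["commands"]}

```bash
mkdir -p pics; ls
cat > h.py <<'E'
import numpy as np, cv2
from bench import env
def K(n):
    i=env.camera_info(n); f=240/np.tan(np.radians(i["fovy"]/2))
    return np.array([[f,0,i["cx"]],[0,f,i["cy"]],[0,0,1.]]),np.array(i["dist_coeffs"],float),i
def pose(n,obs=None):
    i=env.camera_info(n)
    if n!="wrist": return np.array(i["pose"])
    T=np.eye(4);T[:3,:3]=np.array(obs["orientation"]).reshape(3,3);T[:3,3]=obs["tcp_pos"]
    return T@np.array(i["tool_from_camera"])
def rays(n,px,T):
    k,d,_=K(n); u=cv2.undistortPoints(np.array(px,float).reshape(-1,1,2),k,d)[:,0]
    return T[:3,3],np.c_[u[:,0],-u[:,1],-np.ones(len(u))]@T[:3,:3].T
def onplane(n,px,z,T):
    o,r=rays(n,px,T); return o+r*((z-o[2])/r[:,2])[:,None]
def cloud(n,dep,T):
    v,u=np.mgrid[:480,:640]; o,r=rays(n,np.c_[u.ravel(),v.ravel()],T)
    return (o+r*dep.ravel()[:,None]).reshape(480,640,3)
def proj(n,P,T):
    k,d,_=K(n); q=(np.atleast_2d(P)-T[:3,3])@T[:3,:3]; q=q*[1,-1,-1]
    return cv2.projectPoints(q,np.zeros(3),np.zeros(3),k,d)[0][:,0]
E
python3 - <<'E'
from h import *
print(env.grasp_offset)
for n in ("scene","top"):
    im,d=env.grab_frame(n); cv2.imwrite(f"pics/{n}0.png",im); np.save(f"{n}0.npy",d)
    T=pose(n); print(n,T.round(2).tolist(),K(n)[0].round(1).tolist(),K(n)[1])
o=env.get_obs(); print(o)
print(env.camera_info("wrist"))
E
```

```text
pics
18.700000000000003
scene [[-0.7, 0.42, -0.57, -123.97], [-0.71, -0.43, 0.56, 716.82], [-0.01, 0.8, 0.6, 782.83], [0.0, 0.0, 0.0, 1.0]] [[571.8, 0.0, 331.3], [0.0, 571.8, 231.7], [0.0, 0.0, 1.0]] [-0.07401807  0.          0.          0.          0.        ]
top [[-0.02, 0.99, -0.15, 417.3], [-1.0, -0.02, -0.01, 44.74], [-0.01, 0.15, 0.99, 1190.84], [0.0, 0.0, 0.0, 1.0]] [[495.1, 0.0, 322.9], [0.0, 495.1, 237.5], [0.0, 0.0, 1.0]] [-0.11572968  0.          0.          0.          0.        ]
{'clock': 0.1, 'joint_pos': array([-8.16064495e+01,  2.18372911e+01,  7.43800090e+01, -6.36984206e-04,
        8.38573092e+01, -1.23361465e+01]), 'qd': array([ 0.00236956, -0.01850359, -0.11690173,  0.00159849, -0.16989171,
        0.02938323]), 'joint_efforts': array([ 3.97397293e-03, -4.49214363e+01, -2.31656849e+01, -1.59779593e-04,
        3.62483523e-03, -3.65595682e-06]), 'tcp_pos': array([ 194.63018033, -514.12919966,  230.77436971]), 'orientation': array([[ 9.35260299e-01,  3.53960638e-01, -2.01016399e-04],
       [ 3.53960594e-01, -9.35259452e-01,  1.28661695e-03],
       [ 2.67409270e-04, -1.27447364e-03, -9.99999152e-01]]), 'contact_force': array([-0.45874233, -0.10519336, -0.01464788]), 'moment': array([ 0.02237722, -0.02358604,  0.00827203]), 'finger_force': 0.0, 'opening': 1.000873323204122}
{'fovy': 63.042384142485105, 'cx': 326.36927351113854, 'cy': 241.55338409240179, 'dist_coeffs': array([0.01875452, 0.        , 0.        , 0.        , 0.        ]), 'tool_from_camera': array([[-2.42295904e-04,  9.54743033e-01,  2.97431810e-01,
         7.69757594e+01],
       [ 9.99999971e-01,  2.29966634e-04,  7.64439247e-05,
        -8.80730856e-01],
       [ 4.58491241e-06,  2.97431819e-01, -9.54743061e-01,
        -1.43370203e+02],
       [ 0.00000000e+00,  0.00000000e+00,  0.00000000e+00,
         1.00000000e+00]])}
```

View pics/scene0.png

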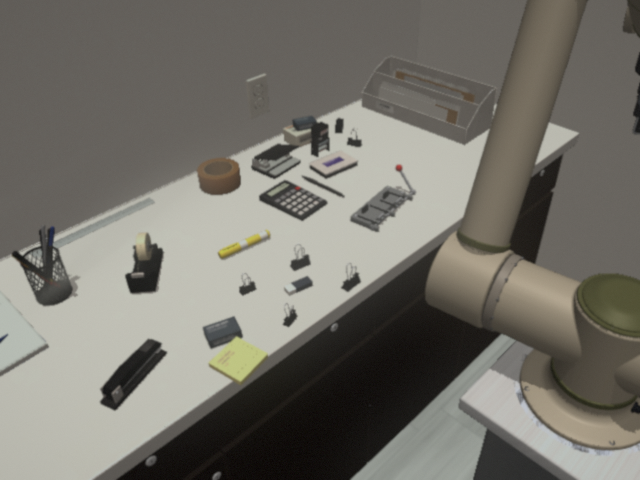

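View pics/top0.png

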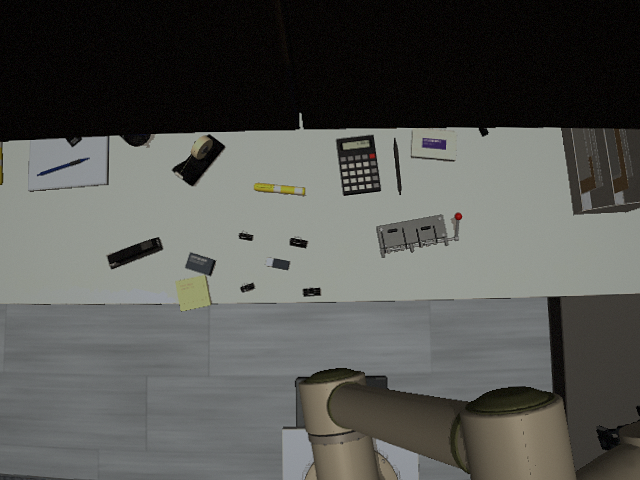

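The scene shows four loose clips at top-view pixels (246,237), (299,242), (247,287) and (312,292). The rack is around (412,235), the red knob is at (458,216), and the eraser sits between the clips at (278,264).

Run:
```python
from h import *
T=pose("top"); im=cv2.imread("pics/top0.png"); d=np.load("top0.npy"); C=cloud("top",d,T)
g=im.max(2)
m=((g<75)).astype(np.uint8); m[:205]=0; m[300:]=0
n,l,s,c=cv2.connectedComponentsWithStats(m)
for i in range(1,n):
    if s[i,4]>25 and 180<c[i][0]<480:
        P=C[l==i]; r=cv2.minAreaRect(np.argwhere(l==i)[:,::-1].astype(np.float32))
        print(c[i].round(1),s[i,4],onplane("top",[c[i]],10,T).round(0)[0],"z",np.percentile(P[:,2],[5,50,95]).round(0),[np.round(q,1) for q in r])
hsv=cv2.cvtColor(im,cv2.COLOR_BGR2HSV)
red=((hsv[...,1]>150)&((hsv[...,0]<8)|(hsv[...,0]>172))&(g>90)); red[:,:430]=0
red[:200]=0;red[260:]=0
p=np.argwhere(red)[:,::-1]; print("red",len(p),p.mean(0),np.median(C[red],0))
print("table z",np.median(C[255:275,330:360].reshape(-1,3),0), "edge",onplane("top",[[200,303],[400,300]],0,T))
# knob in two views
im2=cv2.imread("pics/scene0.png");h2=cv2.cvtColor(im2,cv2.COLOR_BGR2HSV)
r2=((h2[...,1]>130)&((h2[...,0]<8)|(h2[...,0]>172))&(im2.max(2)>90)); r2[:150]=0;r2[185:]=0;r2[:,:385]=0;r2[:,415:]=0
q=np.argwhere(r2)[:,::-1];print(len(q),q.mean(0))
T2=pose("scene");o1,a=rays("top",[p.mean(0)],T);o2,b=rays("scene",[q.mean(0)],T2)
a=a[0];b=b[0];t=np.linalg.lstsq(np.c_[a,-b],o2-o1,rcond=None)[0];print(o1+a*t[0],o2+b*t[1])
# rack outline
rk=onplane("top",[[376,226],[442,214],[384,256],[449,241]],16,T);print(rk.round(0))
```

```text
[436.5 234.4] 47 [ 601. -221.   10.] z [10. 18. 24.] [array([435.9, 234.7]), array([17., 11.]), np.float64(40.2)]
[409.6 239. ] 105 [ 590. -155.   10.] z [ 6. 19. 23.] [array([408.5, 237.8]), array([24. , 20.7]), np.float64(4.1)]
[425.2 227.6] 36 [ 618. -194.   10.] z [15. 29. 33.] [array([425.1, 227.6]), array([ 3.5, 10.2]), np.float64(78.7)]
[392.  230.2] 37 [ 613. -113.   10.] z [15. 30. 33.] [array([392. , 230.3]), array([ 3.5, 10.4]), np.float64(80.5)]
[245.4 236.4] 79 [604. 242.  10.] z [ 2. 11. 26.] [array([245.4, 236.4]), array([13.6,  5.9]), np.float64(9.5)]
[383.1 243.2] 49 [581. -90.  10.] z [ 8. 19. 24.] [array([382. , 242.7]), array([20.8,  6.6]), np.float64(70.3)]
[298.1 242.6] 125 [586. 114.  10.] z [ 0. 10. 24.] [array([298. , 242.6]), array([17.1,  7.5]), np.float64(11.3)]
[201.1 264.8] 330 [536. 350.  10.] z [11. 22. 27.] [array([200.1, 263.6]), array([26.6, 16.1]), np.float64(18.4)]
[280.7 263.9] 146 [535. 157.  10.] z [ 9. 13. 17.] [array([280.6, 263.8]), array([16.1,  9.2]), np.float64(11.3)]
[247.2 287.1] 75 [481. 237.  10.] z [-0. 12. 24.] [array([247.1, 287.3]), array([ 5.7, 13.3]), np.float64(71.6)]
[311.4 291.7] 125 [468.  84.  10.] z [ 2. 12. 30.] [array([311.3, 291.7]), array([ 7.6, 17. ]), np.float64(85.9)]
red 32 [458.15625 215.625  ] [ 634.60534435 -261.10936969   68.21241201]
table z [531.58695339   4.1971164    0.94136809] edge [[ 444.49729954  353.49298261    0.        ]
 [ 444.80691096 -127.75859019    0.        ]]
14 [398.5        167.28571429]
[ 636.4473791  -263.26600076   60.36258569] [ 637.87376977 -262.13200091   60.33013488]
[[ 623.  -74.   16.]
 [ 650. -236.   16.]
 [ 550.  -91.   16.]
 [ 583. -249.   16.]]
```

{"method": "servo_tool", "body": {"commands": "20 -8.5 0 0 0 5 6;46.5 -19.7 3 0 0 11.2 6;46.5 -19.7 3 0 0 11.2 6;46.5 -19.7 3 0 0 11.2 6;46.5 -19.7 3 0 0 11.2 6;46.5 -19.7 3 0 0 11.2 6;46.5 -19.7 3 0 0 11.2 6;46.5 -19.7 3 0 0 11.2 6;46.5 -19.7 3 0 0 11.2 6;46.5 -19.7 3 0 0 11.2 6;46.5 -19.7 3 0 0 11.2 6;46.5 -19.7 3 0 0 11.2 6;46.5 -19.7 3 0 0 11.2 6;46.5 -19.7 3 0 0 11.2 6", "squeeze": 25}}

```text
clock: 1.85
tcp_pos: [559.7, -165.9, 201.4]
orientation: [[0.986, 0.165, 0.0], [0.165, -0.986, -0.0], [0.0, 0.0, -1.0]]
contact_force: [0.5, -0.1, -1.0]
opening: 0.7
finger_force: 0.0
```

```bash
cat > look.py <<'E'
import sys,pickle
from h import *
def look(name):
    o=env.get_obs(); im,d=env.grab_frame("wrist"); T=pose("wrist",o)
    cv2.imwrite(f"pics/{name}.png",im); pickle.dump((o,d,T),open(name+".pkl","wb"))
    print(o["clock"],o["tcp_pos"].round(1),np.degrees(np.arctan2(o["orientation"][1][0],o["orientation"][0][0])).round(2))
if __name__=="__main__": look(sys.argv[1])
E
python3 look.py w1
```

```text
1.85 [ 559.7 -165.9  201.4] 9.5
```

View pics/w1.png

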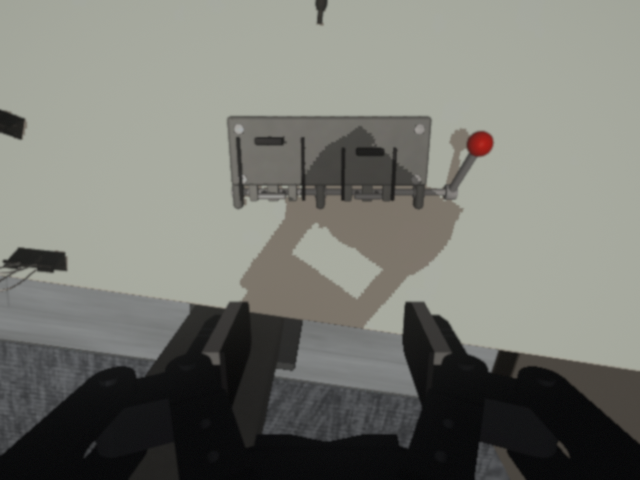

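The wrist view shows the rack square to the image: plate corners at (229,117) and (431,117), stop posts at (269,141) and (370,152), knob at (480,144) and hinge near (452,192).

Run:
```python
from h import *; import pickle
o,d,T=pickle.load(open("w1.pkl","rb")); im=cv2.imread("pics/w1.png"); C=cloud("wrist",d,T)
x=T[:3,3]; yaw=np.radians(9.5); R=np.array([[np.cos(yaw),-np.sin(yaw),0],[np.sin(yaw),np.cos(yaw),0],[0,0,1]])
hsv=cv2.cvtColor(im,cv2.COLOR_BGR2HSV)
red=((hsv[...,1]>150)&((hsv[...,0]<8)|(hsv[...,0]>172))).astype(np.uint8)
p=np.argwhere(red)[:,::-1]; (kc,kr)=cv2.minEnclosingCircle(p.astype(np.float32)); print("red",len(p),p.mean(0),kc,kr)
T0=pose("top");o1,a=rays("top",[[458.16,215.63]],T0);o2,b=rays("wrist",[kc],T)
t=np.linalg.lstsq(np.c_[a[0],-b[0]],o2-o1,rcond=None)[0];P1=o1+a[0]*t[0];P2=o2+b[0]*t[1];print("knob",P1,P2)
print("depth knob top",C[red>0].mean(0))
print("heights: plate",np.median(C[125:130,300:340,2]),"floor wide",np.median(C[160:175,255:290,2]),"narrow",np.median(C[165:178,355:382,2]),"table",np.median(C[60:90,200:430,2]))
g=im.max(2)
m=((g<40)).astype(np.uint8); 
n,l,s,c=cv2.connectedComponentsWithStats(m[:215])
for i in range(1,n):
    if s[i,4]>40:
        print("blob",c[i].round(1),s[i],C[l==i][:,2].mean().round(1), np.percentile(C[l==i][:,2],[10,90]).round(1))
for lab,px,z in (("platetop L/R",[[229,117],[431,117]],np.median(C[125:130,300:340,2])),):
    q=onplane("wrist",px,z,T); print(lab,q.round(1)); e=q[0]-q[1];print(np.linalg.norm(e),np.degrees(np.arctan2(-e[0],e[1])))
```

```text
red 445 [479.68314607 143.44269663] (480.0789489746094, 143.65789794921875) 12.532880783081055
knob [ 637.43196278 -264.67502178   55.22122515] [ 636.83404639 -263.67059466   54.83165377]
depth knob top [ 636.85103411 -258.17575206   68.26226215]
heights: plate 16.764256230482943 floor wide 16.841061485398996 narrow 16.68756092450451 table 0.7292803029563117Traceback (most recent call last):
  File "<stdin>", line 16, in <module>
IndexError: boolean index did not match indexed array along axis 0; size of axis is 480 but size of corresponding boolean axis is 215
```

Run:
```python
from h import *; import pickle
o,d,T=pickle.load(open("w1.pkl","rb")); im=cv2.imread("pics/w1.png"); C=cloud("wrist",d,T)
yaw=np.radians(9.5); R=np.array([[np.cos(yaw),-np.sin(yaw)],[np.sin(yaw),np.cos(yaw)]])
g=cv2.cvtColor(im,cv2.COLOR_BGR2GRAY)
m=(g<40).astype(np.uint8)[:200,220:440]
n,l,s,c=cv2.connectedComponentsWithStats(m); 
for i in range(1,n):
    if s[i,4]>30:
        x,y,w,h=s[i,:4]; x+=220
        print("blob",x,y,w,h,"z10/90",np.percentile(C[:200,220:440][l==i][:,2],[10,90]).round(1))
# plate edges: sub-pixel by gradient
def edge(line,f=1): 
    gr=np.gradient(cv2.GaussianBlur(g,(3,3),0).astype(float)[line]); return gr
col=g[95:135,300].astype(int); row=g[125,215:445].astype(int)
top=[95+np.argmin(np.diff(g[95:135,u].astype(int))) for u in (245,290,320,350,410)]
lef=[215+np.argmin(np.diff(g[v,215:245].astype(int))) for v in (130,145,160)]
rig=[420+np.argmax(np.diff(g[v,420:445].astype(int))) for v in (130,145,160)]
print(top,lef,rig)
def q(px,z): return onplane("wrist",px,z,T)
tp=q([[245,top[0]+.5],[410,top[-1]+.5]],16); e=tp[0]-tp[1]; print("yaw top edge",np.degrees(np.arctan2(-e[0],e[1])))
L=q([[np.mean(lef)+.5,145]],16)[0];Rr=q([[np.mean(rig)+.5,145]],16)[0]; print(L,Rr,np.linalg.norm(L-Rr))
tm=tp.mean(0)
# rack coords using R
lr=R.T@L[:2];rr=R.T@Rr[:2];tr=R.T@tm[:2]; org=np.array([tr[0]-38.5,(lr[1]+rr[1])/2]); print("origin rackaxes",org,"world",R@org)
O=R@org
print("hinge-pred px",proj("wrist",[*(O+R@[-31,-108]),5.5],T))
for nm,pt in(("wide post top front",[10,45,30]),("narrow",[2,-35,30])): print(nm,proj("wrist",[*(O+R@pt[:2]),pt[2]],T))
k=R.T@(np.array([637,-264])-O); print("knob in rack",k)
```

```text
blob 342 148 3 51 z10/90 [19.6 21.5]
blob 356 148 28 8 z10/90 [29.  31.7]
blob 391 160 5 39 z10/90 [19.5 21.5]
[np.int64(115), np.int64(115), np.int64(115), np.int64(115), np.int64(115)] [np.int64(227), np.int64(228), np.int64(229)] [np.int64(430), np.int64(429), np.int64(428)]
yaw top edge 9.479243095714063
[602.39356211 -76.72154402  16.        ] [ 629.3827483  -238.38537731   16.        ] 163.90122380407604
origin rackaxes [ 565.80297734 -257.04357522] world [ 600.46775655 -160.13395041]
hinge-pred px [[452.04623303 198.92701984]]
wide post top front [[271.87324414 153.5960506 ]]
narrow [[373.22225216 163.89768441]]
knob in rack [  18.88838289 -108.47114852]
```

Run:
```python
from h import *; import pickle
o,d,T=pickle.load(open("w1.pkl","rb")); im=cv2.imread("pics/w1.png")
yaw=np.radians(9.5); R=np.array([[np.cos(yaw),-np.sin(yaw)],[np.sin(yaw),np.cos(yaw)]])
g=cv2.cvtColor(im,cv2.COLOR_BGR2GRAY).astype(int)
for nm,u in (("wide",(262,269,276)),("narrow",(363,370,377))):
    for v in range(132,170): pass
    print(nm,[g[130:172,x].tolist() for x in u[1:2]])
print("row wide 141",g[141,245:295].tolist()); print("row 152",g[152,348:392].tolist()); print("row 185",g[175,225:405].tolist())
rk=lambda px,z:(onplane("wrist",px,z,T)[:,:2]@R).round(1)
print(rk([[452,192]],5.5), rk([[370,156]],30),rk([[269,145]],30),rk([[356,152],[384,152]],30),rk([[255,141],[284,141]],30),rk([[480,143.6]],55))
```

```text
wide [[112, 112, 112, 112, 110, 100, 76, 52, 45, 49, 53, 53, 52, 50, 54, 78, 101, 110, 112, 112, 113, 113, 112, 112, 112, 112, 112, 112, 111, 112, 111, 112, 112, 112, 113, 113, 113, 113, 113, 112, 113, 112]]
narrow [[109, 106, 98, 84, 78, 77, 73, 70, 70, 70, 69, 69, 69, 69, 71, 70, 62, 48, 33, 29, 30, 31, 29, 29, 30, 38, 53, 63, 67, 68, 68, 67, 68, 68, 67, 68, 68, 67, 68, 67, 67, 67]]
row wide 141 [115, 114, 114, 115, 114, 114, 114, 111, 100, 80, 60, 54, 55, 54, 54, 54, 54, 54, 54, 53, 54, 54, 53, 53, 53, 53, 53, 52, 52, 52, 52, 52, 52, 51, 50, 46, 40, 37, 47, 65, 82, 94, 105, 110, 111, 111, 111, 112, 111, 111]
row 152 [70, 69, 69, 68, 69, 67, 64, 53, 37, 29, 29, 30, 31, 30, 31, 31, 31, 30, 30, 29, 30, 30, 29, 29, 30, 29, 30, 30, 31, 30, 31, 29, 31, 31, 31, 40, 62, 85, 97, 102, 104, 104, 104, 98]
row 185 [169, 169, 169, 168, 163, 145, 118, 105, 109, 113, 113, 110, 98, 75, 55, 51, 72, 107, 130, 128, 115, 109, 110, 112, 113, 112, 112, 112, 112, 112, 111, 111, 111, 111, 111, 111, 110, 112, 111, 112, 112, 112, 112, 112, 112, 112, 113, 112, 112, 111, 111, 111, 111, 110, 110, 110, 110, 110, 110, 109, 110, 110, 110, 110, 110, 110, 110, 109, 109, 110, 109, 109, 108, 109, 105, 93, 70, 47, 36, 42, 57, 66, 69, 70, 70, 70, 69, 69, 70, 69, 69, 70, 69, 70, 70, 69, 69, 69, 69, 69, 69, 69, 68, 68, 68, 67, 68, 68, 67, 67, 68, 67, 67, 67, 66, 58, 43, 30, 31, 45, 61, 67, 68, 68, 67, 68, 68, 67, 68, 68, 68, 67, 68, 67, 67, 67, 66, 67, 66, 66, 66, 67, 66, 66, 67, 66, 66, 67, 66, 66, 67, 67, 67, 68, 68, 68, 69, 68, 68, 68, 67, 67, 67, 67, 67, 62, 51, 37, 30, 32, 45, 60, 66, 67, 67, 67, 67, 67, 67, 67]
[[ 540.9 -364.4]] [[ 573.9 -289.3]] [[ 582.4 -210.1]] [[ 577.  -278.2]
 [ 577.  -300.2]] [[ 585.4 -199.3]
 [ 585.4 -221.9]] [[ 584.6 -365. ]]
```

{"method": "servo_tool", "body": {"commands": "5.95 10.83 9 0 0 0 4.5;5.95 10.83 9 0 0 0 4.5;5.95 10.83 11 0 0 0 4.5;5.95 10.83 15.3 0 0 0 4.5;5.95 10.83 15.3 0 0 0 4.5;5.95 10.83 15.3 0 0 0 3;5.95 10.83 15.3 0 0 0 1.4;5.95 10.83 15.3 0 0 0 1.4;5.95 10.83 15.3 0 0 0 1.4;5.95 10.83 15.3 0 0 0 1.4;5.95 10.83 15.3 0 0 0 1.4", "squeeze": 25}}

```text
clock: 3.28
tcp_pos: [637.7, -262.0, 50.5]
orientation: [[0.986, 0.166, 0.004], [0.166, -0.986, -0.001], [0.004, 0.001, -1.0]]
contact_force: [2.4, 4.9, 6.3]
opening: 0.184
finger_force: 24.6
```

{"method": "servo_tool", "body": {"commands": "-0.68 0 -0.45 0 0 0 1.2;-1.32 0 -0.82 0 0 0 1.2;-2.0 0 -1.08 0 0 0 1.2;-2.63 0 -1.3 0 0 0 1.2;-3.3 0 -1.43 0 0 0 1.2;-4.01 0 -1.51 0 0 0 1.2;-4.7 0 -1.5 0 0 0 1.2;-5.41 0 -1.44 0 0 0 1.2;-6.1 0 -1.3 0 0 0 1.2;-6.76 0 -1.1 0 0 0 1.2;-7.2 0 -0.95 0 0 0 1.2;-7.2 0 -0.95 0 0 0 1.2;-7.2 0 -0.95 0 0 0 1.2"}}

```text
clock: 4.9
tcp_pos: [565.2, -274.0, 59.2]
orientation: [[0.986, 0.166, 0.0], [0.166, -0.986, 0.0], [0.0, -0.0, -1.0]]
contact_force: [-2.6, 4.1, 6.7]
opening: 0.184
finger_force: 24.6
```

{"method": "servo_tool", "body": {"commands": "-0.5 0 0.25 0 0 0 1.2;-0.5 0 0.25 0 0 0 1.2;-0.5 0 0.25 0 0 0 1.2"}}

```text
clock: 5.28
tcp_pos: [560.2, -274.8, 57.1]
orientation: [[0.986, 0.166, 0.0], [0.166, -0.986, -0.0], [0.0, 0.0, -1.0]]
contact_force: [-3.8, 4.6, 9.9]
opening: 0.175
finger_force: 24.4
```

{"method": "servo_tool", "body": {"commands": "0 0 0 0 0 0 3.5;0 0 0 0 0 0 3.5;0 0 0 0 0 0 3.5;0 0 -5 0 0 0 5;1 -3 -10 0 0 0 6;5.8 -43.5 -14.3 0 0 0 6;5.8 -43.5 -14.3 0 0 0 6;5.8 -43.5 -14.3 0 0 0 6;5.8 -43.5 -14.3 0 0 0 6;5.8 -43.5 -14.3 0 0 0 6;5.8 -43.5 -14.3 0 0 0 6;5.8 -43.5 -14.3 0 0 0 6;5.8 -43.5 -14.3 0 0 0 6;5.8 -43.5 -14.3 0 0 0 6;5.8 -43.5 -14.3 0 0 0 6"}}

```text
clock: 7.15
tcp_pos: [545.9, 162.2, 198.2]
orientation: [[0.986, 0.164, -0.0], [0.164, -0.986, -0.0], [-0.0, 0.0, -1.0]]
contact_force: [0.4, 0.1, -0.7]
opening: 0.706
finger_force: 0.0
```

```bash
python3 look.py w2
python3 - <<'E'
from h import *; import pickle
im,d=env.grab_frame("top"); cv2.imwrite("pics/top1.png",im)
o,d,T=pickle.load(open("w2.pkl","rb"))
for n in [(604,242),(586,114),(481,237),(468,84)]: print(n,proj("wrist",[*n,10],T).round())
E
```

```text
7.15 [545.9 162.2 198.2] 9.44
(604, 242) [[242. 128.]]
(586, 114) [[392. 176.]]
(481, 237) [[234. 268.]]
(468, 84) [[396. 306.]]
```

View pics/w2.png

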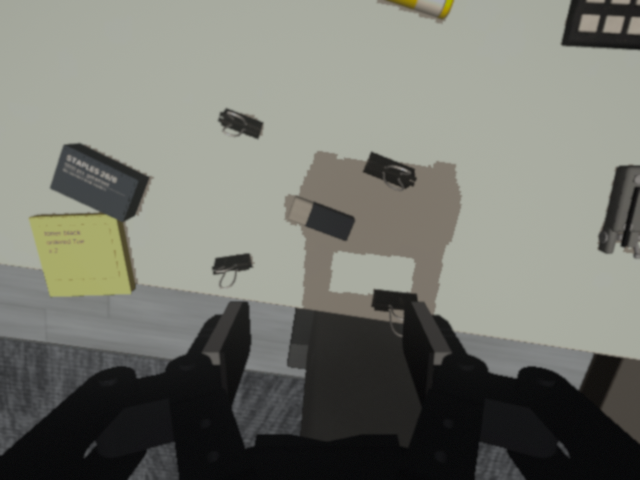

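Wrist view: clips at (241,123), (389,169), (232,263) and (394,298). The eraser is at (320,217), clear of all four.

```bash
cat > clips.py <<'E'
from h import *; import pickle,sys
def clips(name,seeds):
    o,d,T=pickle.load(open(name+".pkl","rb")); im=cv2.imread(f"pics/{name}.png"); C=cloud("wrist",d,T)
    g=cv2.cvtColor(im,cv2.COLOR_BGR2GRAY); g=im.max(2)
    for nm,(x,y) in seeds.items():
        near=(np.hypot(C[...,0]-x,C[...,1]-y)<32)
        m=(near&(g<62)).astype(np.uint8)
        m=cv2.morphologyEx(m,cv2.MORPH_OPEN,np.ones((4,4),np.uint8))   # drops the wires
        n,l,s,c=cv2.connectedComponentsWithStats(m); i=1+np.argmax(s[1:,4]); k=l==i
        zz=C[k][:,2]
        px=np.argwhere(k)[:,::-1].astype(np.float32); r=cv2.minAreaRect(px); b=cv2.boxPoints(r)
        W=onplane("wrist",b,9,T)[:,:2]; e1=W[1]-W[0];e2=W[2]-W[1]
        if np.linalg.norm(e1)<np.linalg.norm(e2): e1,e2=e2,e1
        a=np.degrees(np.arctan2(e1[1],e1[0]))%180
        P=C[k]; tp=P[P[:,2]>np.percentile(zz,70)]
        t2=o["tcp_pos"][:2]
        print(nm,"rect",W.mean(0).round(1),"len",np.linalg.norm(e1).round(1),np.linalg.norm(e2).round(1),"width heading",a.round(1),"z pct",np.percentile(zz,[5,50,95]).round(1),"top pts",np.median(tp,0).round(1),"n",s[i,4])
if __name__=="__main__":
    clips("w2",{"A":(604,242),"B":(586,114),"C":(481,237),"D":(468,84)})
E
python3 clips.py
python3 - <<'E'
from h import *
T=pose("top")
im=cv2.imread("pics/top1.png"); p=cv2.cvtColor(im,cv2.COLOR_BGR2HSV); r=((p[...,1]>150)&((p[...,0]<8)|(p[...,0]>172))&(im.max(2)>90)); r[:,:430]=0;r[:200]=0;r[270:]=0
q=np.argwhere(r)[:,::-1].mean(0); w=onplane("top",[q],71,T)[0]; c,s=np.cos(np.radians(9.5)),np.sin(np.radians(9.5)); print("knob rackaxes",c*w[0]+s*w[1]-572,-s*w[0]+c*w[1]+255.8)
E
```

```text
A rect [606.5 242.3] len 30.3 12.5 width heading 79.0 z pct [ 0.8 14.  18. ] top pts [605.9 235.6  17.2] n 437
B rect [359.7 -65.3] len 304.9 125.4 width heading 70.7 z pct [227.4 262.3 281.3] top pts [567.5 112.2 277.5] n 14176
C rect [485.3 238.8] len 30.5 13.5 width heading 99.4 z pct [ 1.6 10.5 20.8] top pts [486.1 232.   17. ] n 396
D rect [470.7  85.5] len 40.1 20.1 width heading 93.1 z pct [ 3.5 11.4 22.3] top pts [471.7  98.5  20.4] n 642
knob rackaxes -53.34425811881772 -108.69565011252024
```

{"method": "servo_tool", "body": {"commands": "3.6 -3.4 6 0 0 10 5;7.23 -6.88 13.8 0 0 20.4 5;7.23 -6.88 13.8 0 0 20.4 5;7.23 -6.88 13.8 0 0 20.4 5;7.23 -6.88 17 0 0 20.4 5;7.23 -6.88 19.4 0 0 20.4 5;7.23 -6.88 19.4 0 0 20.4 5;7.23 -6.88 19.4 0 0 20.4 5;7.23 -6.88 19.4 0 0 20.4 2.5;7.23 -6.88 19.4 0 0 20.4 2.5;7.23 -6.88 19.4 0 0 20.4 2.5;7.23 -6.88 19.4 0 0 20.4 2.5;7.23 -6.88 19.4 0 0 20.4 2.5", "squeeze": 25}}

```text
clock: 8.88
tcp_pos: [606.3, 243.1, 6.2]
orientation: [[0.982, -0.189, 0.003], [-0.189, -0.982, 0.0], [0.003, -0.001, -1.0]]
contact_force: [-1.6, -1.2, 6.3]
opening: 0.362
finger_force: 24.3
```

{"method": "servo_tool", "body": {"commands": "0 0 -4 0 0 0 2.5;0 3 -10 0 0 0 2.5;8.11 42.91 -10 0 0 -20.4 2.5;8.11 42.91 -10 0 0 -20.4 2.5;8.11 42.91 -10 0 0 -20.4 2.5;8.11 42.91 -10 0 0 -20.4 2.5;8.11 42.91 -10 0 0 -20.4 2.5;8.11 42.91 -10 0 0 -20.4 2.5;8.11 42.91 -10 0 0 -20.4 2.5;8.11 42.91 -10 0 0 -20.4 2.5;8.11 42.91 -4 0 0 -20.4 2.5;8.11 42.91 -4 0 0 -20.4 2.5;8.11 42.91 -4 0 0 -20.4 2.5;8.11 42.91 -4 0 0 -20.4 2.5"}}

```text
clock: 10.62
tcp_pos: [605.4, -193.6, 46.7]
orientation: [[0.986, 0.166, 0.003], [0.166, -0.986, -0.002], [0.003, 0.002, -1.0]]
contact_force: [0.2, -0.0, -0.1]
opening: 0.357
finger_force: 25.1
```

```bash
python3 look.py w3; python3 -c "
import cv2;cv2.imwrite('pics/w3c.png',cv2.imread('pics/w3.png')[60:480,100:600])"
```

```text
10.625 [ 605.4 -193.6   46.7] 9.56
```

View pics/w3c.png

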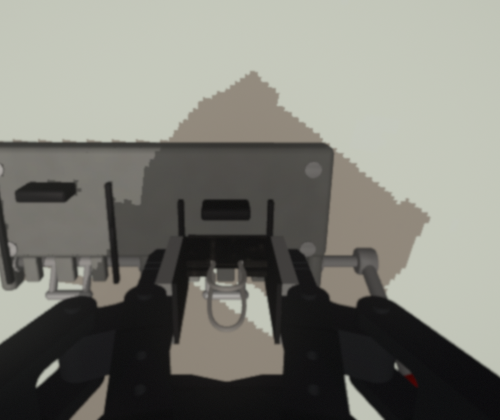

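The clip hangs centred between the narrow row's walls (crop x 181 and 270, clip centre about 227), so I can lower it.

{"method": "servo_tool", "body": {"commands": "0 -0.05 1.5 0 0 0 2.5;0 -0.05 2.4 0 0 0 2.5;0 -0.05 2.4 0 0 0 2.5;0 -0.05 2.4 0 0 0 2.5"}}

```text
clock: 11.18
tcp_pos: [604.2, -192.9, 19.9]
orientation: [[0.986, 0.166, -0.0], [0.166, -0.986, 0.0], [-0.0, -0.0, -1.0]]
contact_force: [0.5, 0.1, -0.7]
opening: 0.355
finger_force: 31.8
```

{"method": "servo_tool", "body": {"commands": "0 0 0 0 0 0 3.8;0 0 0 0 0 0 4.5;0 0 0 0 0 0 4.8;0 0 -2 0 0 0 4.8;0 0 -6 0 0 0 5;0 -2 -10 0 0 0 6"}}

```text
clock: 11.92
tcp_pos: [600.8, -174.0, 121.2]
orientation: [[0.986, 0.164, -0.0], [0.164, -0.986, -0.0], [-0.0, 0.0, -1.0]]
contact_force: [-0.3, -0.3, 0.5]
opening: 0.698
finger_force: 0.0
```

```bash
python3 look.py w4; python3 -c "
import cv2;cv2.imwrite('pics/w4c.png',cv2.imread('pics/w4.png')[60:480,60:600])"
```

```text
11.925 [ 600.8 -174.   121.2] 9.44
```

View pics/w4c.png

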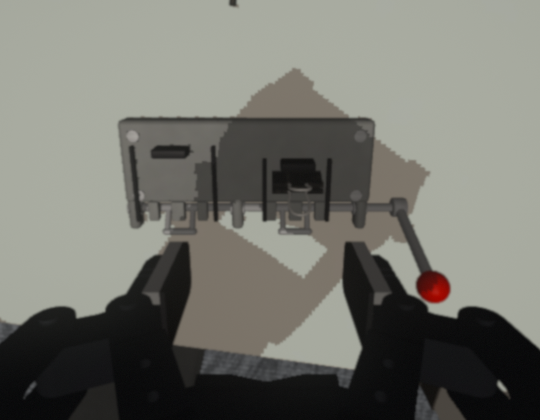

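Clip A stands upright and centred in the narrow row, right in front of its post, at crop (297,182). Next is clip C.

{"method": "servo_tool", "body": {"commands": "-4.94 -42.65 2 0 0 -3.6 5;-4.94 -42.65 2 0 0 -3.6 5;-4.94 -42.65 2 0 0 -3.6 5;-4.94 -42.65 2 0 0 -3.6 5;-4.94 -42.65 2 0 0 -3.6 5;-4.94 -42.65 2 0 0 -3.6 5;-4.94 -42.65 2 0 0 -3.6 5;-4.94 -42.65 2 0 0 -3.6 5;-4.94 -42.65 2 0 0 -3.6 5;-4.94 -42.65 7 0 0 -3.6 5;-4.94 -42.65 11.6 0 0 -3.6 5;-4.94 -42.65 11.6 0 0 -3.6 5;-4.94 -42.65 11.6 0 0 -3.6 5;-4.94 -42.65 11.6 0 0 -3.6 2.5;-4.94 -42.65 11.6 0 0 -3.6 2.5;-4.94 -42.65 11.6 0 0 -3.6 2.5;-4.94 -42.65 11.6 0 0 -3.6 2.5;-4.94 -42.65 11.6 0 0 -3.6 2.5"}}

```text
clock: 14.22
tcp_pos: [482.7, 239.2, 6.4]
orientation: [[0.974, 0.227, 0.004], [0.227, -0.974, 0.001], [0.004, 0.0, -1.0]]
contact_force: [0.3, -1.6, 6.7]
opening: 0.359
finger_force: 24.3
```

{"method": "servo_tool", "body": {"commands": "0 0 -4 0 0 0 2.5;0 3 -10 0 0 0 2.5;0.22 44.76 -10 0 0 3.6 2.5;0.22 44.76 -10 0 0 3.6 2.5;0.22 44.76 -10 0 0 3.6 2.5;0.22 44.76 -10 0 0 3.6 2.5;0.22 44.76 -10 0 0 3.6 2.5;0.22 44.76 -10 0 0 3.6 2.5;0.22 44.76 -10 0 0 3.6 2.5;0.22 44.76 -10 0 0 3.6 2.5;0.22 44.76 -10 0 0 3.6 2.5;0.22 44.76 -5 0 0 3.6 2.5;0.22 44.76 -3.5 0 0 3.6 2.5;0.22 44.76 -3.5 0 0 3.6 2.5"}}

```text
clock: 15.98
tcp_pos: [585.3, -195.3, 39.3]
orientation: [[0.986, 0.167, -0.001], [0.167, -0.986, 0.001], [-0.001, -0.001, -1.0]]
contact_force: [0.4, -0.4, -0.4]
opening: 0.357
finger_force: 25.0
```

{"method": "servo_tool", "body": {"commands": "0.1 0.1 1.2 0 0 0 2.5;0.1 0.1 1.75 0 0 0 2.5;0.1 0.1 1.75 0 0 0 2.5;0.1 0.1 1.75 0 0 0 2.5;0.1 0.1 1.75 0 0 0 3.7;0.1 0.1 1.75 0 0 0 4.4;0.1 0.1 1.75 0 0 0 4.7;0.1 0.1 0 0 0 0 4.8;0.1 0.1 -4 0 0 0 5;0 -2 -9 0 0 0 6"}}

```text
clock: 17.23
tcp_pos: [581.9, -177.2, 131.0]
orientation: [[0.986, 0.164, -0.0], [0.164, -0.986, -0.0], [-0.0, 0.0, -1.0]]
contact_force: [-0.1, 0.1, 0.5]
opening: 0.699
finger_force: 0.0
```

```bash
python3 look.py w5; python3 -c "
import cv2;cv2.imwrite('pics/w5c.png',cv2.imread('pics/w5.png')[60:480,60:600])"
```

```text
17.225 [ 581.9 -177.2  131. ] 9.44
```

View pics/w5c.png

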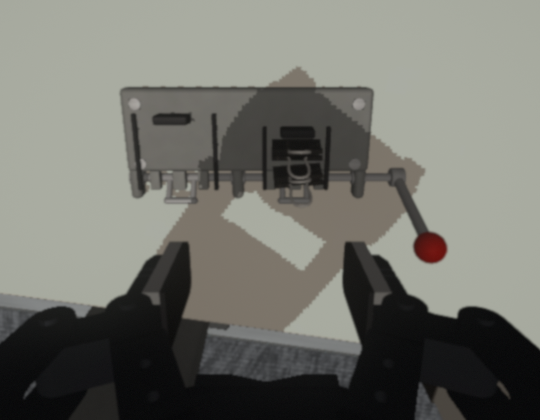

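Both small clips stand upright in the narrow row, one behind the other at crop (297,150) and (297,178). Now I'll refine clip B from the earlier view.

```bash
sed -i 's/near=(/near=(C[...,2]<60)\&(/' clips.py; python3 clips.py | grep B
```

```text
B rect [588.4 114.8] len 42.4 16.9 width heading 77.5 z pct [ 1.8 15.6 22.1] top pts [589.6 124.2  21.2] n 764
```

{"method": "servo_tool", "body": {"commands": "5.44 -28.7 2 0 0 21.1 6;5.44 -28.7 2 0 0 21.1 6;5.44 -28.7 2 0 0 21.1 6;5.44 -28.7 2 0 0 21.1 6;5.44 -28.7 2 0 0 21.1 6;5.44 -28.7 2 0 0 21.1 6;5.44 -28.7 7 0 0 21.1 6;5.44 -28.7 12.45 0 0 21.1 6;5.44 -28.7 12.45 0 0 21.1 6;5.44 -28.7 12.45 0 0 21.1 6;5.44 -28.7 12.45 0 0 21.1 3.5;5.44 -28.7 12.45 0 0 21.1 3.5;5.44 -28.7 12.45 0 0 21.1 3.5;5.44 -28.7 12.45 0 0 21.1 3.5;5.44 -28.7 12.45 0 0 21.1 3.5"}}

```text
clock: 19.15
tcp_pos: [589.5, 115.3, 7.4]
orientation: [[0.98, -0.2, 0.004], [-0.2, -0.98, -0.0], [0.004, -0.001, -1.0]]
contact_force: [-1.1, -1.9, 7.1]
opening: 0.47
finger_force: 24.5
```

{"method": "servo_tool", "body": {"commands": "0 0 -4 0 0 0 3.5;0.5 2 -10 0 0 0 3.5;5.3 22.27 -10 0 0 -21 3.5;5.3 22.27 -10 0 0 -21 3.5;5.3 22.27 -10 0 0 -21 3.5;5.3 22.27 -10 0 0 -21 3.5;5.3 22.27 -10 0 0 -21 3.5;5.3 22.27 -10 0 0 -21 3.5;5.3 22.27 -5 0 0 -21 3.5;5.3 22.27 -3.5 0 0 -21 3.5;5.3 22.27 -3.5 0 0 -21 3.5"}}

```text
clock: 20.52
tcp_pos: [595.4, -112.4, 39.7]
orientation: [[0.986, 0.165, -0.001], [0.165, -0.986, 0.001], [-0.001, -0.001, -1.0]]
contact_force: [-0.4, -0.1, 0.8]
opening: 0.467
finger_force: 25.7
```

{"method": "servo_tool", "body": {"commands": "0.1 0.12 1.2 0 0 0 3.5;0.1 0.12 1.7 0 0 0 3.5;0.1 0.12 1.7 0 0 0 3.5;0.1 0.12 1.7 0 0 0 3.5;0.1 0.12 1.7 0 0 0 4.7;0.1 0.12 1.7 0 0 0 5.3;0.1 0.12 1.7 0 0 0 5.6;0.1 0.12 0 0 0 0 5.8;0.1 0.1 -4 0 0 0 6;0 -2 -9 0 0 0 6"}}

```text
clock: 21.78
tcp_pos: [592.1, -94.2, 131.5]
orientation: [[0.987, 0.162, -0.0], [0.162, -0.987, -0.0], [-0.0, 0.0, -1.0]]
contact_force: [0.6, 0.7, 0.2]
opening: 0.705
finger_force: 0.0
```

{"method": "servo_tool", "body": {"commands": "-9.45 -19.72 2 0 0 5.8 6;-9.45 -19.72 2 0 0 5.8 6;-9.45 -19.72 2 0 0 5.8 6;-9.45 -19.72 2 0 0 5.8 6;-9.45 -19.72 2 0 0 5.8 6;-9.45 -19.72 7 0 0 5.8 6;-9.45 -19.72 12.5 0 0 5.8 6;-9.45 -19.72 12.5 0 0 5.8 6;-9.45 -19.72 12.5 0 0 5.8 6;-9.45 -19.72 12.5 0 0 5.8 3.5;-9.45 -19.72 12.5 0 0 5.8 3.5;-9.45 -19.72 12.5 0 0 5.8 3.5;-9.45 -19.72 12.5 0 0 5.8 3.5;-9.45 -19.72 12.5 0 0 5.8 3.5"}}

```text
clock: 23.52
tcp_pos: [468.0, 85.3, 7.0]
orientation: [[0.998, 0.063, 0.004], [0.063, -0.998, -0.0], [0.004, 0.001, -1.0]]
contact_force: [-0.3, -0.2, 9.5]
opening: 0.467
finger_force: 24.1
```

```bash
python3 look.py w6 >/dev/null
python3 - <<'E'
from h import *
o=env.get_obs(); print(o["tcp_pos"],o["opening"])
E
```

```text
[467.97694245  85.30797799   6.98326929] 0.46614718729523685
```

{"method": "servo_tool", "body": {"commands": "0 0 -4 0 0 0 3.5;0.5 2 -10 0 0 0 3.5;9.4 21 -10 0 0 -5.9 3.5;9.4 21 -10 0 0 -5.9 3.5;9.4 21 -10 0 0 -5.9 3.5;9.4 21 -10 0 0 -5.9 3.5;9.4 21 -10 0 0 -5.9 3.5;9.4 21 -10 0 0 -5.9 3.5;9.4 21 -5 0 0 -5.9 3.5;9.4 21 -3.5 0 0 -5.9 3.5;9.4 21 -3.5 0 0 -5.9 3.5"}}

```text
clock: 24.95
tcp_pos: [573.5, -117.4, 39.8]
orientation: [[0.986, 0.166, -0.001], [0.166, -0.986, 0.001], [-0.001, -0.001, -1.0]]
contact_force: [0.2, -0.1, 0.9]
opening: 0.464
finger_force: 25.9
```

{"method": "servo_tool", "body": {"commands": "0 0 1.2 0 0 0 3.5;0 0 1.75 0 0 0 3.5;0 0 1.75 0 0 0 3.5;0 0 1.75 0 0 0 3.5;0 0 1.75 0 0 0 4.7;0 0 1.75 0 0 0 5.3;0 0 1.75 0 0 0 5.6;0 0 0 0 0 0 5.8;0 0 -4 0 0 0 6;0 4 -9 0 0 0 6;0 4 -9 0 0 0 6"}}

```text
clock: 26.32
tcp_pos: [582.1, -160.3, 133.4]
orientation: [[0.987, 0.163, 0.007], [0.164, -0.987, -0.004], [0.006, 0.005, -1.0]]
contact_force: [0.4, 0.6, -0.1]
opening: 0.705
finger_force: 0.0
```

```bash
python3 look.py w7
python3 - <<'E'
from h import *; import pickle
im=cv2.imread('pics/w7.png'); cv2.imwrite('pics/w7c.png',im[60:480,60:600])
o,d,T=pickle.load(open("w7.pkl","rb"));h=cv2.cvtColor(im,cv2.COLOR_BGR2HSV)
p=np.argwhere((h[...,1]>150)&((h[...,0]<8)|(h[...,0]>172)))[:,::-1].astype(np.float32); kc,r=cv2.minEnclosingCircle(p)
w=onplane("wrist",[kc],71,T)[0]; c,s=np.cos(np.radians(9.5)),np.sin(np.radians(9.5)); print(kc,r,w,"rack abs",c*w[0]+s*w[1],-s*w[0]+c*w[1])
E
```

```text
26.325 [ 582.1 -160.3  133.4] 9.41
(516.452392578125, 310.0952453613281) 15.985925674438477 [ 571.68174211 -273.08412235   71.        ] rack abs 518.769590310835 -363.6936407338304
```

View pics/w7c.png

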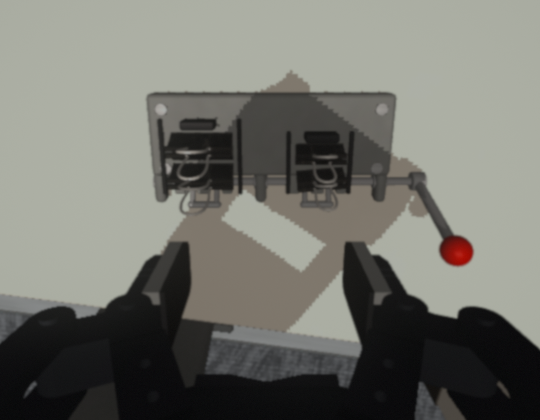

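All four clips stand upright in the proper rows, the large pair at crop (200,160) and the small pair at (321,160). The knob is at (456,250) and I'll grip it now.

{"method": "servo_tool", "body": {"commands": "-1.5 6 0 0 0 0 4.5;-3 11 2 0 0 0 4.5;-3 11 3.3 0 0 0 4.5;-3 11 3.3 0 0 0 4.5;-3 11 7.4 0 0 0 4.5;-3 11 7.4 0 0 0 4.5;-3 11 7.4 0 0 0 4.5;-3 11 7.4 0 0 0 1.4;-3 11 7.4 0 0 0 1.4;-3 11 7.4 0 0 0 1.4;-3 11 7.4 0 0 0 1.4;-3 11 7.4 0 0 0 1.4", "squeeze": 30}}

```text
clock: 27.88
tcp_pos: [570.0, -272.9, 57.6]
orientation: [[0.986, 0.165, 0.004], [0.165, -0.986, -0.004], [0.003, 0.005, -1.0]]
contact_force: [1.8, -6.4, 1.6]
opening: 0.181
finger_force: 29.2
```

{"method": "servo_tool", "body": {"commands": "0.5 0 -0.15 0 0 0 1.2;1.01 0 -0.28 0 0 0 1.2;1.55 0 -0.36 0 0 0 1.2;2.05 0 -0.41 0 0 0 1.2;2.6 0 -0.41 0 0 0 1.2;3.1 0 -0.39 0 0 0 1.2;3.62 0 -0.31 0 0 0 1.2;4.13 0 -0.2 0 0 0 1.2;4.65 0 -0.05 0 0 0 1.2;5.13 0 0.13 0 0 0 1.2;5.6 0 0.36 0 0 0 1.2;6.06 0 0.61 0 0 0 1.2;6.64 0 1.01 0 0 0 1.2;7.17 0 1.46 0 0 0 1.2;7.35 0 1.63 0 0 0 1.2;7.52 0 1.8 0 0 0 1.2;7.52 0 1.8 0 0 0 1.2"}}

```text
clock: 30.0
tcp_pos: [644.9, -260.5, 40.2]
orientation: [[0.986, 0.165, 0.006], [0.165, -0.986, -0.005], [0.005, 0.006, -1.0]]
contact_force: [4.0, -5.6, 3.7]
opening: 0.183
finger_force: 31.2
```

{"method": "servo_tool", "body": {"commands": "0.25 0 0.25 0 0 0 1.2;0.5 0 0.5 0 0 0 1.2;0.5 0 0.5 0 0 0 1.2;0.5 0 0.5 0 0 0 1.2"}}

```text
clock: 30.5
tcp_pos: [648.3, -260.1, 36.5]
orientation: [[0.986, 0.165, 0.002], [0.165, -0.986, -0.005], [0.002, 0.005, -1.0]]
contact_force: [-6.9, -4.6, 15.3]
opening: 0.185
finger_force: 32.0
```

{"method": "servo_tool", "body": {"commands": "0 0 0 0 0 0 2.5;0 0 0 0 0 0 3.5;0 0 0 0 0 0 4.5;0 0 0 0 0 0 4.5;0 0 -5 0 0 0 5;-2 -2 -10 0 0 0 6;-7 -10 -13 0 0 0 6;-7 -10 -13 0 0 0 6;-7 -10 -13 0 0 0 6"}}

```text
clock: 31.62
tcp_pos: [561.9, -169.2, 164.4]
orientation: [[0.986, 0.167, 0.002], [0.167, -0.986, -0.001], [0.001, 0.001, -1.0]]
contact_force: [-0.3, 0.2, 0.8]
opening: 0.702
finger_force: 0.0
```

```bash
python3 look.py w8
python3 - <<'E'
from h import *; import pickle
im=cv2.imread('pics/w8.png'); cv2.imwrite('pics/w8c.png',im[60:480,60:600])
o,d,T=pickle.load(open("w8.pkl","rb"));h=cv2.cvtColor(im,cv2.COLOR_BGR2HSV)
p=np.argwhere((h[...,1]>150)&((h[...,0]<8)|(h[...,0]>172)))[:,::-1].astype(np.float32); kc,r=cv2.minEnclosingCircle(p)
w=onplane("wrist",[kc],57,T)[0]; c,s=np.cos(np.radians(9.5)),np.sin(np.radians(9.5)); print(kc,r,w,"rack",c*w[0]+s*w[1]-572,-s*w[0]+c*w[1]+255.8)
im,_=env.grab_frame("top"); cv2.imwrite("pics/top2.png",im)
a=cv2.imread("pics/top0.png"); print("eraser/box/highlighter change",[np.abs(im[y0:y1,x0:x1].astype(int)-a[y0:y1,x0:x1]).mean() for x0,x1,y0,y1 in((262,296,252,276),(184,220,248,280),(248,310,178,200))])
E
```

```text
31.625 [ 561.9 -169.2  164.4] 9.62
(494.69512939453125, 143.30487060546875) 14.573408126831055 [ 640.89602175 -260.75537105   57.        ] rack 17.069468623331886 -107.15762198217288
eraser/box/highlighter change [np.float64(5.251225490196078), np.float64(4.591724537037037), np.float64(5.431818181818182)]
```

View pics/w8c.png

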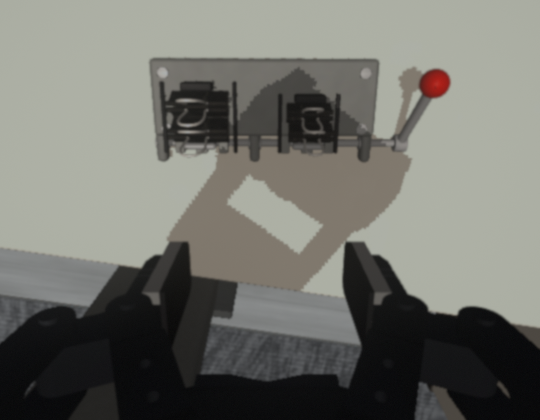

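The knob is at rack x = 17 mm, against 16.7 mm expected when fully locked. The clips are pressed against the posts in both rows, and the bystanders have not moved.

```bash
python3 -c "
from bench import env
print(env.close_job())"
```

```text
the job is handed in; nothing more can be done
None
```

The job is handed in at about 32 s on the clock: the two larger clips stand upright in the wide row and the two smaller ones in the narrow row, the lever is fully down and locked, and the eraser, staple carton and highlighter were left where they were.

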